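Hold the counter gate unlatched with its key

ROBOT

A 7-joint arm with a two-finger parallel gripper is mounted at the origin on the work surface. World frame = base frame: x ahead of the robot, y to its left, z up, the work surface at z = 0. Lengths are in m, angles in rad, forces in N, time in s.
With the tool pointing down it reaches from about 0.425 to 0.925 m from the base axis. Payload 6.8 kg.
Tool frame: the origin (TCP) lies on the centre line of the jaws, within the pads' length; the fingertips stand 14 mm ahead of it and the grasp point (between the pads) lies 5 mm behind it; z points along the fingers, y is the line along which they close (so a half turn about z gives the same grasp; the last joint's range is limited). The gripper opens to 85 mm and grips with 20 to 120 N. Pads are 22 mm wide; open, the fingers measure 114 mm over their backs; the gripper's body (76 mm by 85 mm) begins 54 mm behind the grasp point. The pads swing forward as they close: fully open they stand 13 mm farther back than shut.
Start: joints at [1.026, 0.477, 0.022, 1.555, -0.011, 1.109, -0.083], TCP at [0.286, -0.612, 0.245] pointing down, gripper open.
Joint ranges: [-2.96, 2.96], [-0.34, 2.1], [-1.41, 1.46], [0.24, 2.44], [-1.37, 4.51], [0.17, 1.92], [-2.96, 2.96]. Speed limits (rad/s): [2.39, 2.39, 3.14, 3.14, 3.14, 3.14, 3.14].

INTERFACE

Orientations are given as a unit quaternion [w, x, y, z].
In Python, from station import bot gives the robot as it stands. The module is installed in compiled form; this text tells all that it offers.
- The arm moves only by the tool drive_tool, never from a script. Its argument "commands" is a list of rows, each an object with "hand": the opening, from 0 (shut) to 1 (fully open); "translation": the shift along the world's x, y, z in mm, a list of three; "angular": the turn, a rotation vector about the world's x, y, z in rad, a list of three. In form: [{"hand": hand, "translation": [tx, ty, tz], "angular": [ax, ay, az]}, ...]. A call has 1 to 12 rows; each row is the pose to reach, as a shift and turn from the pose commanded when the call began; what a row does not reach only later rows make up. A row lasts 1/8 s, in which the tool goes at most 62.5 mm and 10.7 degrees, less where a joint would pass 70% of its speed; a pose out of reach is approached as far as the arm can. A call with a gripper value outside its range is refused whole. The fingers move at their own pace and stop on an object; "force" is the grip in N (left out, the last holds). Time passes only in rows, so rows that repeat a pose let the fingers close. It gives the time, the measured TCP pose, the force, the opening and the grip force at its end, in the units of the state.
- bot.get_obs(): the state, without advancing time (a new reading comes with each control period).
- bot.read_camera(name): name is "side" or "top"; returns the picture (480x640x3 uint8, red, green, blue); there is no depth.
- bot.camera_model(name): a dict with "fx", "fy", "cx", "cy" (pixels), "k1" (the pictures are not rectified: a ray, as slopes to the right and down, at radius r is drawn at 1 + k1 r^2 times it, then the intrinsics apply), "view" (4x4, takes a point from world to camera coordinates). Camera axes: x right, y up, looking along -z (the intrinsics and any distortion apply to the point x, -y, -z); pixel columns grow to the right and rows downward; lengths in m; the calibration is good to about 2 mm. A picture is of the moment at which its call begins. camera_model takes no time and is no camera call.
- bot.hand_in(): hands the job in; it is judged then, once.
Trained networks look in the newest picture that a camera, given by its name, has taken for a name from the list of things; names that differ only in an ending like _2 or _b are one class to them, and where a whole thing is asked for, a point or a joint stands for the part that bears it (a point fixed in the world has none). Each returns a list of dicts, best first, with "score" (0 to 1); they miss things now and then, are a little off and sometimes report something else, mostly with a low value. They report only what shows in the picture. A call takes as long as a camera call. They do not tell look-alikes from the thing itself.
- bot.find_in(camera, query): "position" ([column, row] in pixels, amid what is visible of it).
- bot.outline_of(camera, query): "pixels" (480x640 bool, what is visible of it) and "position" ([column, row] in pixels, amid what is visible of it).
The state is a dict: "t": time; "q": joint angles; "joint_vel": joint speeds; "joint_torque": joint torques, N m; "eef_pos": TCP position; "tool_rot": TCP orientation; "contact_force": force on the tool from outside, world axes, zero at the start; "torque": the same for the moment, N m; "gripper_width": opening from 0.0 (shut) to 1.0 (fully open); "grasp_force": force on a finger pad.
Only numpy, scipy, OpenCV 4.12 (cv2) and the standard library are available. Lean on these libraries where they do the work, as an engineer would, in place of code of your own. Each camera call takes 0.05 s, during which the arm holds its last target. There are 200 camera calls.

TASK

Take the red key out of the key block, push it fully home in the keyway of the counter gate's lock, easing it past the stiff pins, then turn it a quarter turn clockwise (seen from above) so that the bolt draws back out of the little gate. The lock springs back when let go, so finish still gripping the key in the lock and holding it turned. Leave the yellow key in its slot and do not disturb the dish, the blue case or the buckle.

Things in the scene. Friction and masses are not known exactly. Their poses are not given: they have to be found in the camera images.
- gate_key: The red key to use, loose, 55 g, standing blade-down in one of the key block's two slots. Origin: centre of the underside of its brass shoulder; z up, x along its width, y through its thickness (same either way round). Shoulder 20 (x) x 8 (y) mm, 0 to 10 mm above the origin. Blade 10 (x) x 4 (y) mm down to 19 mm below the origin, then narrowing in x to a point 28 mm below.
- gate_key_bow (a point): Grip point of the red key, 30 mm above its origin, in its red plastic bow: 32 (x) x 9 (y) mm, from 10 to 40 mm above the origin. Grip it across the 9 mm, fingers closing along the key's y.
- spare_key: The key of the same size and axes with a yellow bow, in the other slot. Not to be used; leave it there.
- key_block: Fixed dark wooden block, 130 (x) x 46 (y) x 44 mm tall, origin at the centre of its underside. Two slots from above, 13 (x) x 6.5 (y) mm, 36 mm deep, at 35 mm either side of its centre along x; each key stands with its shoulder on the block's top, its width along the block's x.
- keyway (a point): Centre of the keyway's mouth on the lock's flat top, 60 mm above the counter; z up, x along the slot of the unturned lock (this point does not turn with the plug). Slot 12 (x) x 5.8 (y) mm, 34 mm deep, its long sides flared at 45 degrees to 11.8 mm over the top 3 mm. Fully home, the key's shoulder rests on the top, its origin at this point; the fit leaves about 0.18 rad of play in turning.
- gate_lock: The lock, fixed: dark steel case on a wooden foot, 60 x 60 x 60 mm, origin at the centre of its underside; brass plug 33 mm across facing up. Two stiff sprung pins, 11 and 19 mm down, press on the blade's edge from +x: roughly 5 to 20 N downward is needed, and a little yaw wiggle may help. A low rail with the gate (up to 68 mm tall) runs from the lock 460 mm along +y.
- lock_plug (a joint): Angle of the lock plug, rad: 0 unturned, growing clockwise seen from above, stop at 1.6. A spring turns it back (about 0.03 Nm at 0, 0.07 Nm at 1.6). As it turns it draws the brass bolt back.
- bolt (a joint): Travel of the brass bolt between lock and gate, m: 0 thrown, growing as it draws back into the lock; driven by the plug, 9 mm per rad.
- ring_dish: Blue ceramic ring dish, bowl 90 mm across, 28 mm tall, origin at the centre of its underside. Bystander.
- blue_case: Blue plastic case, 60 x 95 x 20 mm, origin at the centre of its underside. Bystander.
- buckle: Brass buckle lying flat, 33 x 34 x 7 mm, origin at the centre of its underside. Bystander.
Mind the look-alikes: they are no part of the job. Several things have the shape of the gate_key; the one meant has the colours described above.

How it is judged:
On the way:
1. the red key is fully home in the keyway before it is turned (z of gate_key in the frame of keyway below 0.004 m and horizontal distance between gate_key and keyway below 0.005 m and angle between gate_key's own z axis and vertical below 0.15 rad and value of joint lock_plug below 0.35 rad), for 0.1 s.
At the end, for the whole second after the job is handed in: The red key is fully home (shoulder within 4 mm of the lock's top and within 5 mm of its axis, upright within 0.15 rad), gripped by the fingers with more than 2 N, the plug held at more than 1.2 rad clockwise and the bolt drawn back more than 9.5 mm (z of gate_key in the frame of keyway below 0.004 m and horizontal distance between gate_key and keyway below 0.005 m and angle between gate_key's own z axis and vertical below 0.15 rad and value of joint lock_plug above 1.2 rad and contact force between the fingers and gate_key above 2 N and value of joint bolt above 0.0095 m); the arm keeps its last pose, push and grip.
It fails at once if the yellow key is moved more than 20 mm (distance of spare_key from where it was at the start of the episode above 0.02 m).
It fails at once if the dish, the case or the buckle is moved more than 20 mm (distance of any of ring_dish, blue_case, buckle from where it was at the start of the episode above 0.02 m).
It fails at once if the lock is turned past 0.5 rad with the red key not in it (more than 10 mm from home) (value of joint lock_plug above 0.5 rad and distance between gate_key and keyway above 0.01 m).
It also fails if it takes over 40 s, if anything falls off the work surface, if the arm or the gripper's body presses on something with over 40 N, if the wrist force passes 120 N, or if a joint passes its speed limit or range.

## Working session

There is one attempt and no reset: what is moved stays moved. The work goes in short steps, Python scripts to look and compute and a tool call to move; the robot and the scene stay as the last step left them, time stands still between calls to the robot, and variables do not carry over. Pictures are saved under pics/ and viewed, at most 10 in all, crops included, and the job is handed in when it is done.

Besides the shell and the picture viewer there is one more tool, called in YAML: its name, and indented under it one key for each argument. drive_tool: Moves the arm, as the interface text tells. Its arguments: {"type":"object","properties":{"commands":{"type":"array","items":{"type":"object","properties":{"hand":{"type":"number"},"translation":{"type":"array","items":{"type":"number"}},"angular":{"type":"array","items":{"type":"number"}}}}},"force":{"type":"number"}},"required":["commands"]}

```bash
mkdir -p pics; cat > h.py <<'E'
import numpy as np, cv2
from station import bot
def K(c):
    m=bot.camera_model(c); return m,np.array(m["view"])
def proj(c,p):
    m,V=K(c); q=V[:3,:3]@np.array(p,float)+V[:3,3]; x,y=q[0]/-q[2],-q[1]/-q[2]; s=1+m["k1"]*(x*x+y*y)
    return np.array([m["fx"]*x*s+m["cx"],m["fy"]*y*s+m["cy"]])
def ray(c,uv):
    m,V=K(c); xd=np.array([(uv[0]-m["cx"])/m["fx"],(uv[1]-m["cy"])/m["fy"]]); x=xd.copy()
    for _ in range(30): x=xd/(1+m["k1"]*(x@x))
    R=V[:3,:3]; d=R.T@np.array([x[0],-x[1],-1]); return -R.T@V[:3,3],d/np.linalg.norm(d)
def atz(c,uv,z):
    o,d=ray(c,uv); return o+d*(z-o[2])/d[2]
def tri(a,b):
    o1,d1=ray("top",a); o2,d2=ray("side",b)
    t=np.linalg.lstsq(np.stack([d1,-d2],1),o2-o1,rcond=None)[0]
    p,q=o1+t[0]*d1,o2+t[1]*d2; return (p+q)/2,np.linalg.norm(p-q)
def save(c,n):
    im=bot.read_camera(c); cv2.imwrite(f"pics/{n}.png",im[...,::-1]); return im
E
python3 - <<'E'
from h import *
np.set_printoptions(precision=4,suppress=True)
for c in("top","side"):
    save(c,c+"0"); m,V=K(c); print(c,m["fx"],m["k1"],-V[:3,:3].T@V[:3,3])
    for n in("gate_key","spare_key","key_block","gate_lock","keyway","lock_plug","bolt"):
        print(n,[(np.round(d["position"]),round(d["score"],2)) for d in bot.find_in(c,n)][:4])
print(bot.get_obs())
E
```

```text
top 533.2565919730297 -0.12796400159916377 [0.4366 0.0104 0.9046]
gate_key [(array([463., 294.]), 0.72), (array([434., 219.]), 0.57), (array([388., 256.]), 0.55)]
spare_key []
key_block [(array([380., 275.]), 0.6)]
gate_lock [(array([130., 291.]), 0.93)]
keyway [(array([131., 296.]), 0.75)]
lock_plug [(array([205., 298.]), 0.79), (array([180., 299.]), 0.36)]
bolt [(array([175., 300.]), 0.55)]
side 443.5624234884804 -0.06618181406495512 [ 0.4912 -0.495   0.5166]
gate_key [(array([260., 437.]), 0.96), (array([304., 303.]), 0.65), (array([366., 375.]), 0.64)]
spare_key [(array([249., 304.]), 0.6)]
key_block [(array([276., 328.]), 0.82)]
gate_lock [(array([235., 183.]), 0.88), (array([396., 239.]), 0.44)]
keyway [(array([236., 184.]), 0.82)]
lock_plug [(array([245., 299.]), 0.53), (array([229., 190.]), 0.52)]
bolt []
{'t': 0.8, 'q': array([ 1.0259,  0.477 ,  0.0224,  1.5554, -0.0115,  1.1093, -0.0831]), 'joint_vel': array([ 0.0015,  0.0018, -0.0013, -0.0011,  0.0005, -0.0004,  0.0016]), 'joint_torque': array([  0.0003, -59.6254,   1.6069, -28.1526,   0.0125,   0.0016,
         0.    ]), 'eef_pos': array([ 0.2856, -0.6116,  0.2453]), 'tool_rot': array([0.    , 0.9762, 0.2167, 0.    ]), 'contact_force': array([-0.6263,  0.2761, -0.0046]), 'torque': array([ 0.0136,  0.029 , -0.0172]), 'grasp_force': 0.0, 'gripper_width': 1.0029305646613407}
```

View pics/top0.png

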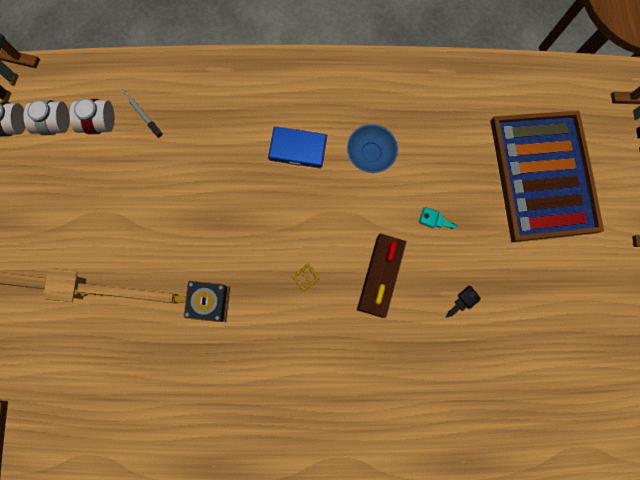

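View pics/side0.png

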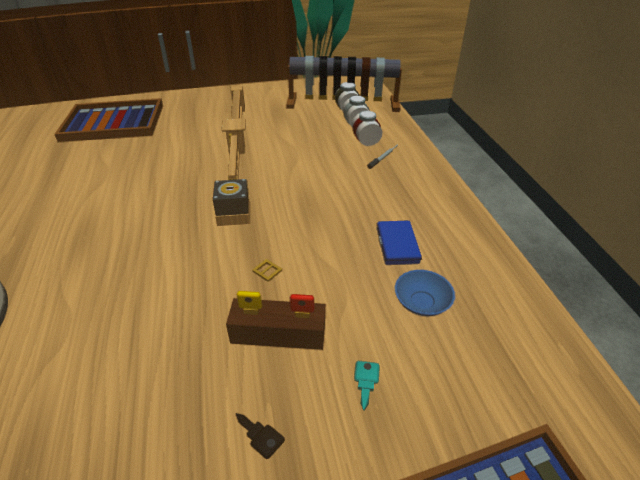

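The top view shows the lock at (206,301), with its plug at (204,300). The block is at (382,275), the red key at (391,251) and the yellow key at (380,294). The side view shows red at (302,303), yellow at (249,300) and the plug at (231,188).

Key-shaped candidates in the top view are red (391,251), yellow (380,294), teal (435,218) and black (463,300). Only the one at (391,251) has a red bow and stands in the block. I'll confirm it in a crop and measure it.

```bash
cat > meas.py <<'E'
from h import *
from scipy.optimize import least_squares
np.set_printoptions(precision=4,suppress=True)
ims={c:cv2.imread(f"pics/{c}0.png") for c in("top","side")}
def comp(c,lo,hi,win):
    h=cv2.cvtColor(ims[c],cv2.COLOR_BGR2HSV); u0,v0,u1,v1=win
    m=np.zeros(h.shape[:2],np.uint8); r=h[v0:v1,u0:u1].copy(); r[...,0]=(r[...,0].astype(int)+20)%180
    m[v0:v1,u0:u1]=cv2.inRange(r,lo,hi); n,l,s,ce=cv2.connectedComponentsWithStats(m); i=1+np.argmax(s[1:,4]); return (l==i)
def stat(m):
    v,u=np.nonzero(m); X=np.stack([u,v],1).astype(float); return np.r_[X.mean(0),np.cov(X.T)[[0,0,1],[0,1,1]],X.min(0),X.max(0)]
def hullmask(c,P,S=8):
    # supersampled silhouette statistics of convex body
    q=np.array([proj(c,p) for p in P]); o=np.floor(q.min(0))-2
    h=cv2.convexHull(((q-o+.5)*S).astype(np.float32)).astype(np.int32); sz=(np.ceil(q.max(0)-o)+4).astype(int)
    m=np.zeros((sz[1]*S,sz[0]*S),np.uint8); cv2.fillConvexPoly(m,h,1); m=cv2.resize(m.astype(np.float32),None,fx=1/S,fy=1/S,interpolation=cv2.INTER_AREA)
    v,u=np.mgrid[:m.shape[0],:m.shape[1]]; w=m/m.sum(); mu=np.array([(u*w).sum(),(v*w).sum()])
    C=[((u-mu[0])**2*w).sum(),((u-mu[0])*(v-mu[1])*w).sum(),((v-mu[1])**2*w).sum()]
    return np.r_[mu+o,C]
def bow(x,y,z,yaw):
    c,s=np.cos(yaw),np.sin(yaw)
    return [(x+a*c-b*s,y+a*s+b*c,z+h) for a in(-.016,.016) for b in(-.0045,.0045) for h in(.01,.04)]
for name,lo,hi,wt,ws in(("red",(10,120,80),(28,255,255),(370,230,410,270),(280,285,325,325)),("yellow",(38,140,90),(58,255,255),(365,275,395,312),(230,285,270,312))):
    M={c:stat(comp(c,lo,hi,w)) for c,w in(("top",wt),("side",ws))}
    print(name,M["top"],M["side"])
    f=lambda p:np.concatenate([(hullmask(c,bow(*p))-M[c][:5])*[1,1,.1,.1,.1] for c in M])
    p0=np.r_[tri(M["top"][:2],M["side"][:2])[0]-[0,0,.025],-0.25]; print("tri bow centre",p0)
    r=least_squares(f,p0,diff_step=1e-2,x_scale=[.01,.01,.01,.3]); print("fit origin,yaw",r.x,"res",r.fun)
E
python3 meas.py
python3 - <<'E'
import cv2,numpy as np
t=cv2.imread("pics/top0.png");s=cv2.imread("pics/side0.png")
a=lambda i,u,v,w=50:cv2.resize(i[v:v+w,u:u+w],(400,400)) [:300] if 0 else cv2.resize(i[v:v+w,u:u+w],(290,290),interpolation=cv2.INTER_CUBIC)
cv2.imwrite("pics/crop.png",np.vstack([np.hstack([a(t,360,230,90),a(s,230,280,90)]),np.hstack([a(t,180,275),a(s,207,170)])]))
E
```

```text
red [391.8056 250.5556   4.1581  -6.6293  29.4829 388.     241.     396.
 260.    ] [301.8958 302.3601  49.1861   3.6167  24.8819 290.     294.     314.
 311.    ]
tri bow centre [ 0.552  -0.1235  0.0486 -0.25  ]
fit origin,yaw [ 0.5519 -0.1234  0.0479 -0.228 ] res [-0.0456  0.4926  0.3149 -0.1755  1.0678  0.3023 -0.0186  0.3214 -0.2276
  0.9812]
yellow [380.0901 293.6486   4.4464  -7.2044  30.3209 376.     284.     384.
 303.    ] [249.1113 296.0653 101.4928   2.8337  49.0715 230.     285.     269.
 311.    ]
tri bow centre [ 0.4849 -0.1027  0.053  -0.25  ]
fit origin,yaw [ 0.4851 -0.1031  0.0529 -0.2701] res [ 0.3604 -0.3893  0.3497 -0.173   0.7458 -0.1419  0.0904 -4.4924  0.3131
 -1.4301]
```

View pics/crop.png

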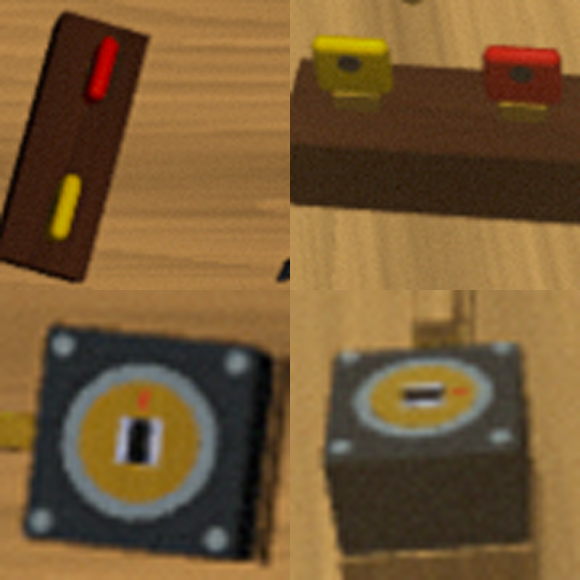

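The crops confirm the red bow in the block's slot farther from the robot. They also show the lock's slot running roughly along world x, with the red mark at +x. Next I'll measure the lock from its screws, slot and plug, and the block's yaw from its edges.

```bash
cat > lock.py <<'E'
from h import *
np.set_printoptions(precision=4,suppress=True)
u=lambda o,p:np.array(o)+(np.array(p)+.5)/5.8-.5
T=[u((180,275),p) for p in((63,55),(238,72),(217,249),(40,230))]
S=[u((207,170),p) for p in((211,147),(211,59),(58,66),(51,157))]
# order: top img up=+x. find correspondence by brute force rotation
best=None
for k in range(4):
  for fl in (1,-1):
    Q=np.roll(S[::fl],k,0); r=[tri(a,b) for a,b in zip(T,Q)]; e=sum(x[1] for x in r)
    if best is None or e<best[0]: best=(e,[x[0] for x in r],[x[1] for x in r])
P=np.array(best[1]); print(P,best[2],P.mean(0))
print("yaw of edges",[np.arctan2(*(P[b]-P[a])[[1,0]]) for a,b in((0,1),(1,2),(2,3),(3,0))])
Pt=np.array([atz("top",t,.06) for t in T]); print("top only",Pt.mean(0),[np.arctan2(*(Pt[b]-Pt[a])[[1,0]]) for a,b in((0,1),(1,2),(2,3),(3,0))],[np.linalg.norm(Pt[b]-Pt[a]) for a,b in((0,1),(1,2))])
Ps=np.array([atz("side",t,.06) for t in S]); print("side only",Ps.mean(0),[np.arctan2(*(Ps[b]-Ps[a])[[1,0]]) for a,b in((0,1),(1,2),(2,3),(3,0))])
# plug: bright/brass fits
for c,(a,b) in(("top",(180,275)),("side",(207,170))):
    im=cv2.imread(f"pics/{c}0.png"); h=cv2.cvtColor(im,cv2.COLOR_BGR2HSV)
    w=h[b:b+50,a:a+50]; m=cv2.inRange(w,(15,150,110),(28,255,255)); n,l,s,ce=cv2.connectedComponentsWithStats(m)
    i=[j for j in range(1,n) if s[j,4]>40]; 
    for j in i:
        cs,_=cv2.findContours((l==j).astype(np.uint8),0,cv2.CHAIN_APPROX_NONE); e=cv2.fitEllipse(cs[0]); ct=np.array(e[0])+(a,b)
        print(c,"plug",ct,e[1],s[j,4],atz(c,ct,.06))
s=tri(u((180,275),(139,151)),u((207,170),(133,104))); print("slot",s)
# block top from dark contour, top view
im=cv2.imread("pics/top0.png"); w=im[225:325,350:415]; g=cv2.cvtColor(w,cv2.COLOR_BGR2HSV)
m=((g[...,2]<95)|((g[...,1]>215)&(g[...,2]>100)&((g[...,0]<6)|(g[...,0]>22)))).astype(np.uint8); m=cv2.morphologyEx(m,cv2.MORPH_CLOSE,np.ones((7,7)))
cs,_=cv2.findContours(m,0,cv2.CHAIN_APPROX_NONE); r=cv2.minAreaRect(max(cs,key=cv2.contourArea)); bx=cv2.boxPoints(r)+(350,225)
W=np.array([atz("top",p,.044) for p in bx]); print("block",W,W.mean(0),[(np.linalg.norm(W[i]-W[i-1]),np.arctan2(*(W[i]-W[i-1])[[1,0]])) for i in range(4)])
E
python3 lock.py
```

```text
[[0.5015 0.1953 0.0609]
 [0.4971 0.1471 0.0615]
 [0.4495 0.1519 0.0617]
 [0.454  0.2001 0.062 ]] [np.float64(0.0006752028236523292), np.float64(5.810523903759032e-05), np.float64(0.000270225859412329), np.float64(0.0006406471780889416)] [0.4755 0.1736 0.0615]
yaw of edges [np.float64(-1.6606159672142662), np.float64(3.0419626746029658), np.float64(1.4771261428665727), np.float64(-0.09995260975158816)]
top only [0.4757 0.1739 0.06  ] [np.float64(-1.6662762866735037), np.float64(3.041954512957082), np.float64(1.4678975839059598), np.float64(-0.10488082358871245)] [np.float64(0.04841323183943077), np.float64(0.04816562601342704)]
side only [0.4753 0.1758 0.06  ] [np.float64(1.4859612762545293), np.float64(3.0092427977318397), np.float64(-1.6541133760077793), np.float64(-0.10573379966592679)]
top plug [205.1096 299.9056] (53.65423583984375, 55.72734451293945) 802 [0.4769 0.1715 0.06  ]
top plug [203.4446 300.6584] (19.167390823364258, 19.398963928222656) 246 [0.4757 0.1742 0.06  ]
side plug [229.331  187.8437] (8.538946151733398, 16.702564239501953) 92 [0.475  0.1761 0.06  ]
slot (array([0.4756, 0.1735, 0.0624]), np.float64(0.00016247289152820766))
block [[ 0.4606 -0.0677  0.044 ]
 [ 0.5871 -0.1054  0.044 ]
 [ 0.5735 -0.1532  0.044 ]
 [ 0.4473 -0.1143  0.044 ]] [ 0.5171 -0.1102  0.044 ] [(np.float64(0.04844894681591403), np.float64(1.2916830992121822)), (np.float64(0.13194220072950952), np.float64(-0.28992963005522987)), (np.float64(0.04965075223888358), np.float64(-1.8476288081094034)), (np.float64(0.13207388740623638), np.float64(2.8425741891724288))]
```

Everything agrees with the given sizes. Lock keyway is at (0.4755, 0.1738, 0.060) with yaw about -0.097. Red key is at (0.552, -0.1234) with yaw about -0.28, and the two keys measure 70 mm apart. Turning +2.425 keeps joint 7 in range through the later clockwise quarter turn.

drive_tool:
  commands:
    - {"hand":1,"translation":[30,60,-5],"angular":[0,0,0.18]}
    - {"hand":0.7,"translation":[70,130,-10],"angular":[0,0,0.36]}
    - {"hand":0.7,"translation":[110,200,-20],"angular":[0,0,0.54]}
    - {"hand":0.7,"translation":[140,250,-30],"angular":[0,0,0.72]}
    - {"hand":0.7,"translation":[170,310,-40],"angular":[0,0,0.9]}
    - {"hand":0.6,"translation":[200,370,-45],"angular":[0,0,1.08]}
    - {"hand":0.6,"translation":[230,420,-45],"angular":[0,0,1.26]}
    - {"hand":0.6,"translation":[250,460,-45],"angular":[0,0,1.44]}
    - {"hand":0.6,"translation":[260,480,-45],"angular":[0,0,1.62]}
    - {"hand":0.6,"translation":[266,488,-45],"angular":[0,0,1.8]}
    - {"hand":0.6,"translation":[266,488,-45],"angular":[0,0,1.98]}
    - {"hand":0.6,"translation":[266,488,-45],"angular":[0,0,2.16]}
  force: 60

```text
t: 2.3
eef_pos: [0.5517, -0.1235, 0.2004]
tool_rot: [0.0, 0.266, 0.964, -0.0]
contact_force: [0.5, -1.3, -0.7]
gripper_width: 0.601
grasp_force: 0.0
```

drive_tool:
  commands:
    - {"hand":0.6,"translation":[0,0,0],"angular":[0,0,0.18]}
    - {"hand":0.6,"translation":[0,0,0],"angular":[0,0,0.265]}
    - {"hand":0.6,"translation":[0,0,-30],"angular":[0,0,0.265]}
    - {"hand":0.6,"translation":[0,0,-60],"angular":[0,0,0.265]}
    - {"hand":0.6,"translation":[0,0,-60],"angular":[0,0,0.265]}
    - {"hand":0.6,"translation":[0,0,-60],"angular":[0,0,0.265]}

```text
t: 3.05
eef_pos: [0.5523, -0.1236, 0.1414]
tool_rot: [0.001, 0.139, 0.99, 0.0]
contact_force: [-0.5, -0.7, 0.3]
gripper_width: 0.6
grasp_force: 0.0
```

```bash
cat > st.py <<'E'
from h import *
np.set_printoptions(precision=4,suppress=True)
o=bot.get_obs(); w,x,y,z=o["tool_rot"]
from scipy.spatial.transform import Rotation as R
M=R.from_quat([x,y,z,w]).as_matrix(); print(o["t"],"pos",o["eef_pos"],"xyaw",np.arctan2(M[1,0],M[0,0]),"zdir",M[:,2],"q",o["q"],"F",o["contact_force"],"T",o["torque"],"g",o["gripper_width"],o["grasp_force"])
E
python3 st.py; python3 -c "
from h import *
a=save('top','t1')[180:330,310:460];b=save('side','s1')[220:370,200:350]
cv2.imwrite('pics/c1.png',cv2.resize(np.hstack([a,b])[...,::-1],(800,400),interpolation=2))"
```

```text
3.05 pos [ 0.5523 -0.1236  0.1414] xyaw 2.8618016496380347 zdir [ 0.0013 -0.0001 -1.    ] q [ 0.5953  0.4956 -0.6253  1.8815  0.3695  0.8802  1.079 ] F [-0.542  -0.6834  0.2622] T [ 0.0029  0.0342 -0.0216] g 0.5998780567194948 0.0
```

View pics/c1.png

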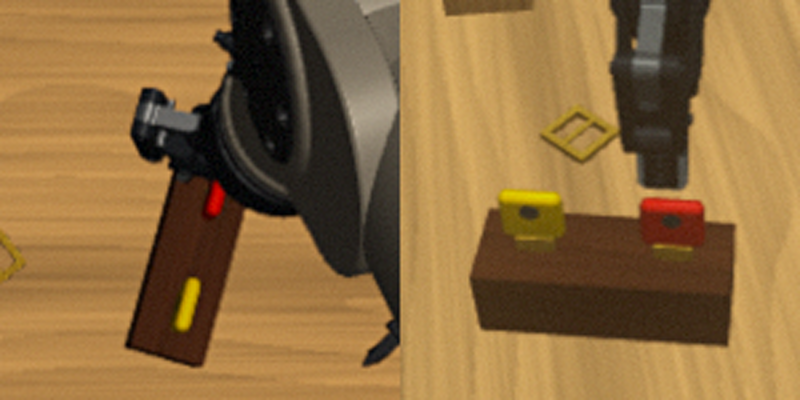

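The crop shows the hand above the red key and clear of the yellow one. Its finger is at about (660,170), in line with the bow at (672,222). I'll lower and grip.

drive_tool:
  commands:
    - {"hand":0.6,"translation":[0,0,-30],"angular":[0,0,0]}
    - {"hand":0.6,"translation":[0,0,-60],"angular":[0,0,0]}
    - {"hand":0.6,"translation":[0,0,-71],"angular":[0,0,0]}
    - {"hand":0.6,"translation":[0,0,-71],"angular":[0,0,0]}
    - {"hand":0.3,"translation":[0,0,-71],"angular":[0,0,0]}
    - {"hand":0,"translation":[0,0,-71],"angular":[0,0,0]}
    - {"hand":0,"translation":[0,0,-71],"angular":[0,0,0]}
    - {"hand":0,"translation":[0,0,-71],"angular":[0,0,0]}
    - {"hand":0,"translation":[0,0,-71],"angular":[0,0,0]}
    - {"hand":0,"translation":[0,0,-71],"angular":[0,0,0]}
  force: 60

```text
t: 4.4
eef_pos: [0.5524, -0.1234, 0.0702]
tool_rot: [0.001, 0.139, 0.99, 0.0]
contact_force: [-0.7, 1.6, 6.2]
gripper_width: 0.097
grasp_force: 62.2
```

```bash
python3 st.py
```

```text
4.4 pos [ 0.5524 -0.1234  0.0702] xyaw 2.8619942005048533 zdir [ 0.0016 -0.0001 -1.    ] q [ 0.5474  0.5922 -0.5694  1.9236  0.4551  0.7541  1.0082] F [-0.725   1.5856  6.1987] T [ 0.2406  0.0736 -0.0075] g 0.09667668275966693 62.233461141586304
```

drive_tool:
  commands:
    - {"hand":0,"translation":[0,0,20],"angular":[0,0,0]}
    - {"hand":0,"translation":[0,0,50],"angular":[0,0,0]}
    - {"hand":0,"translation":[0,0,85],"angular":[0,0,0]}
    - {"hand":0,"translation":[-15,50,100],"angular":[0,0,0.05]}
    - {"hand":0,"translation":[-30,105,100],"angular":[0,0,0.1]}
    - {"hand":0,"translation":[-45,160,100],"angular":[0,0,0.15]}
    - {"hand":0,"translation":[-57,215,100],"angular":[0,0,0.183]}
    - {"hand":0,"translation":[-70,265,100],"angular":[0,0,0.183]}
    - {"hand":0,"translation":[-77,297,90],"angular":[0,0,0.183]}
    - {"hand":0,"translation":[-77,297,70],"angular":[0,0,0.183]}
    - {"hand":0,"translation":[-77,297,70],"angular":[0,0,0.183]}
    - {"hand":0,"translation":[-77,297,70],"angular":[0,0,0.183]}

```text
t: 5.9
eef_pos: [0.475, 0.1719, 0.1395]
tool_rot: [-0.0, 0.049, 0.999, -0.0]
contact_force: [0.5, -0.1, 0.5]
gripper_width: 0.093
grasp_force: 61.4
```

```bash
python3 st.py; python3 -c "
from h import *
a=save('top','t2')[240:360,140:260];b=save('side','s2')[110:230,170:290]
cv2.imwrite('pics/c2.png',cv2.resize(np.hstack([a,b])[...,::-1],(800,400),interpolation=2))"
```

```text
5.9 pos [0.475  0.1719 0.1395] xyaw 3.0426322633851646 zdir [-0.0002 -0.0008 -1.    ] q [ 0.147   0.4401 -0.7579  2.0142  0.4049  0.8405  0.6321] F [ 0.5302 -0.1221  0.4982] T [-0.033  -0.0313 -0.0391] g 0.09299252333105913 61.40573501586914
```

View pics/c2.png

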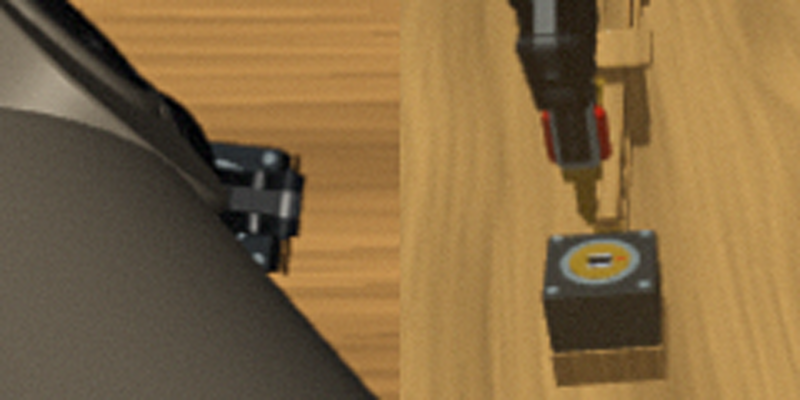

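The side crop shows the key held blade-down with its tip near crop (592,222), and the slot at (598,261). I'll compare this with the projected key model.

```bash
python3 st.py | cut -c1-60; cat > ov.py <<'E'
from h import *
import sys
np.set_printoptions(precision=2,suppress=True)
from scipy.spatial.transform import Rotation as R
n=sys.argv[1]; u0,v0=int(sys.argv[2]),int(sys.argv[3]); dz=float(sys.argv[4])
o=bot.get_obs(); w,x,y,z=o["tool_rot"]; M=R.from_quat([x,y,z,w]).as_matrix(); yaw=np.arctan2(M[1,0],M[0,0])
c,s=np.cos(yaw),np.sin(yaw); O=o["eef_pos"]-[0,0,dz]
W=lambda a,b,h:O+[a*c-b*s,a*s+b*c,h]
im=cv2.imread(f"pics/{n}.png")[v0:v0+60,u0:u0+60]; k=10; im=cv2.resize(im,None,fx=k,fy=k,interpolation=cv2.INTER_CUBIC)
def box(w,t,z0,z1,col):
    P=[W(a,b,h) for a in(-w,w) for b in(-t,t) for h in(z0,z1)]
    q=np.array([(proj("side",p)-(u0,v0)+.5)*k for p in P]); cv2.polylines(im,[cv2.convexHull(q.astype(np.float32)).astype(int)],True,col,1)
box(.016,.0045,.01,.04,(255,255,0)); box(.01,.004,0,.01,(255,0,255)); box(.005,.002,-.019,0,(0,255,0))
print("tip",proj("side",W(0,0,-.028)),"origin",proj("side",O)); cv2.circle(im,tuple(((proj("side",W(0,0,-.028))-(u0,v0)+.5)*k).astype(int)),3,(0,0,255),-1)
for h,yy in((.06,.1738),):
    cv2.circle(im,tuple(((proj("side",(.4755,yy,h))-(u0,v0)+.5)*k).astype(int)),4,(0,0,255),1)
cv2.imwrite(f"pics/{n}_ov.png",im)
E
python3 ov.py s2 200 135 .025
```

```text
6.0 pos [0.4753 0.1723 0.1398] xyaw 3.042718261700844 zdir [
tip [227.64 176.36] origin [225.53 162.55]
```

View pics/s2_ov.png

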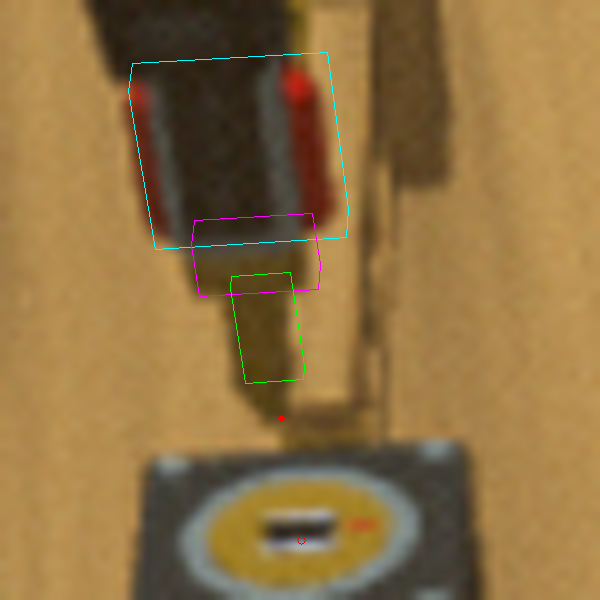

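The model fits to about 1 px. The key sits roughly 1 mm toward -x in the hand, so I'll shift +1 mm in x and +2 mm in y, and enter the mouth only as far as just above the first pin.

drive_tool:
  commands:
    - {"hand":0,"translation":[1,2,0],"angular":[0,0,0]}
    - {"hand":0,"translation":[1,2,-12],"angular":[0,0,0]}
    - {"hand":0,"translation":[1,2,-22],"angular":[0,0,0]}
    - {"hand":0,"translation":[1,2,-27],"angular":[0,0,0]}
    - {"hand":0,"translation":[1,2,-31],"angular":[0,0,0]}
    - {"hand":0,"translation":[1,2,-34],"angular":[0,0,0]}
    - {"hand":0,"translation":[1,2,-34],"angular":[0,0,0]}

```text
t: 6.88
eef_pos: [0.4757, 0.1751, 0.1052]
tool_rot: [0.0, 0.048, 0.999, -0.0]
contact_force: [0.8, -2.0, -0.9]
gripper_width: 0.094
grasp_force: 61.3
```

```bash
python3 st.py; python3 -c "
from h import *
save('side','s3')"; python3 ov.py s3 200 145 .0262
```

```text
6.875 pos [0.4757 0.1751 0.1052] xyaw 3.0445649721388475 zdir [ 0.0001 -0.0003 -1.    ] q [ 0.1073  0.493  -0.7222  2.0348  0.4621  0.7788  0.5804] F [ 0.8327 -2.0227 -0.8932] T [-0.3221 -0.2543 -0.0162] g 0.09447409380817473 61.28772854804993
tip [230.4 192.2] origin [228.41 179.2 ]
```

View pics/s3_ov.png

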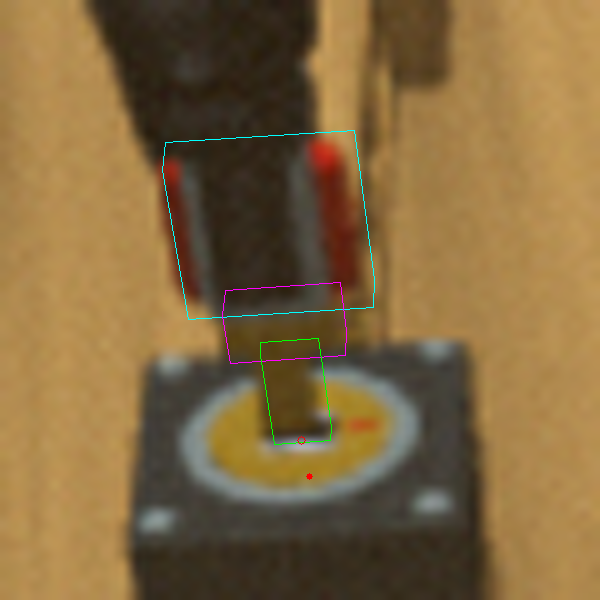

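The blade is inside the slot but about 1.5 mm toward -x (blade centre near 290, slot centre near 300). The side force is small. I'll shift +1.5 mm in x and -0.5 mm in y, then start past the pins.

drive_tool:
  commands:
    - {"hand":0,"translation":[1.5,-0.5,0],"angular":[0,0,0]}
    - {"hand":0,"translation":[1.5,-0.5,-2],"angular":[0,0,0]}
    - {"hand":0,"translation":[1.5,-0.5,-4],"angular":[0,0,0]}
    - {"hand":0,"translation":[1.5,-0.5,-6],"angular":[0,0,0]}
    - {"hand":0,"translation":[1.5,-0.5,-6],"angular":[0,0,0]}
  force: 100

```text
t: 7.55
eef_pos: [0.4768, 0.1749, 0.099]
tool_rot: [-0.0, 0.048, 0.999, -0.0]
contact_force: [-1.3, -0.9, -0.9]
gripper_width: 0.086
grasp_force: 99.6
```

```bash
python3 st.py
```

```text
7.55 pos [0.4768 0.1749 0.099 ] xyaw 3.0449857717817372 zdir [-0.0006  0.     -1.    ] q [ 0.1019  0.5037 -0.7152  2.0361  0.4719  0.7693  0.5742] F [-1.3435 -0.889  -0.9224] T [-0.1879  0.0878 -0.0199] g 0.08637040963463616 99.60129618644714
```

drive_tool:
  commands:
    - {"hand":0,"translation":[0,0,-2],"angular":[0,0,0.02]}
    - {"hand":0,"translation":[0,0,-4],"angular":[0,0,-0.02]}
    - {"hand":0,"translation":[0,0,-6],"angular":[0,0,0.02]}
    - {"hand":0,"translation":[0,0,-8],"angular":[0,0,-0.02]}
    - {"hand":0,"translation":[0,0,-8],"angular":[0,0,0]}

```text
t: 8.18
eef_pos: [0.4764, 0.1749, 0.0908]
tool_rot: [-0.001, 0.048, 0.999, -0.0]
contact_force: [-4.9, 0.5, -1.5]
gripper_width: 0.084
grasp_force: 99.5
```

```bash
python3 st.py
```

```text
8.175 pos [0.4764 0.1749 0.0908] xyaw 3.0452860596962927 zdir [-0.0012 -0.     -1.    ] q [ 0.0932  0.5159 -0.7057  2.0415  0.485   0.7545  0.5629] F [-4.8965  0.4865 -1.4755] T [ 0.1017  1.0084 -0.0742] g 0.08375832783069999 99.48989152908325
```

drive_tool:
  commands:
    - {"hand":0,"translation":[0,0,-2],"angular":[0,0,0.02]}
    - {"hand":0,"translation":[0,0,-3.5],"angular":[0,0,-0.02]}
    - {"hand":0,"translation":[0,0,-5],"angular":[0,0,0]}
    - {"hand":0,"translation":[0,0,-5],"angular":[0,0,0]}

```text
t: 8.68
eef_pos: [0.4764, 0.175, 0.0863]
tool_rot: [-0.001, 0.048, 0.999, -0.0]
contact_force: [-5.8, -0.7, 4.9]
gripper_width: 0.087
grasp_force: 100.6
```

```bash
python3 st.py;  python3 -c "
from h import *
save('side','s4')"; python3 ov.py s4 200 155 .0262
```

```text
8.675 pos [0.4764 0.175  0.0863] xyaw 3.0461743696946617 zdir [-0.0011 -0.0004 -1.    ] q [ 0.0884  0.5228 -0.7006  2.044   0.4933  0.7467  0.5565] F [-5.8235 -0.718   4.8649] T [-0.1274  1.5612  0.0029] g 0.08663379120089486 100.60487151145935
tip [232.06 200.66] origin [230.13 188.05]
```

View pics/s4_ov.png

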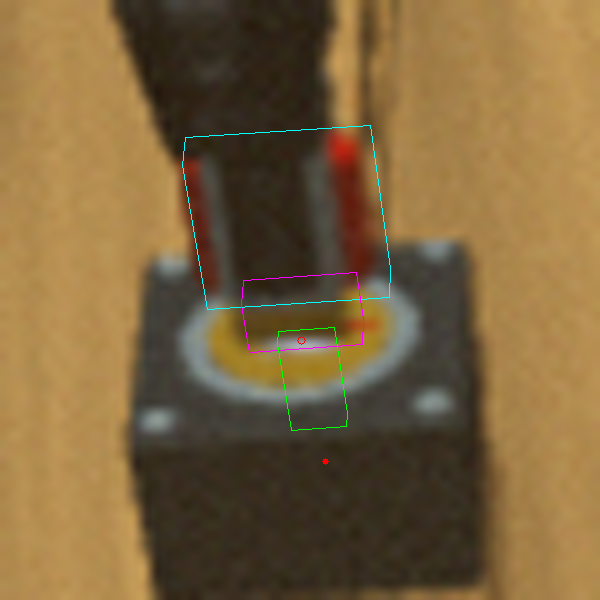

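The shoulder is at or just above the plug face, with a sliver of the flare visible at (300,345). I'll press in 1 mm steps to find the stop.

drive_tool:
  commands:
    - {"hand":0,"translation":[0,0,-1],"angular":[0,0,0.02]}
    - {"hand":0,"translation":[0,0,-1.5],"angular":[0,0,-0.02]}
    - {"hand":0,"translation":[0,0,-1.5],"angular":[0,0,0]}

```text
t: 9.1
eef_pos: [0.4765, 0.175, 0.086]
tool_rot: [-0.0, 0.048, 0.999, -0.001]
contact_force: [-11.3, -2.6, 19.3]
gripper_width: 0.083
grasp_force: 102.8
```

```bash
python3 st.py
```

```text
9.1 pos [0.4765 0.175  0.086 ] xyaw 3.046015187095984 zdir [-0.0004 -0.0015 -1.    ] q [ 0.0867  0.523  -0.6996  2.0441  0.4951  0.7465  0.5542] F [-11.3468  -2.5808  19.287 ] T [-0.6502  2.4816  0.0043] g 0.08251868788317938 102.75289177894592
```

The stop is reached: force rises 14 N over 0.3 mm, and the TCP height matches the 0.0862 expected for home. I'll turn halfway clockwise and check.

drive_tool:
  commands:
    - {"hand":0,"translation":[-0.3,0,0.3],"angular":[0,0,-0.12]}
    - {"hand":0,"translation":[-0.3,0,0.3],"angular":[0,0,-0.24]}
    - {"hand":0,"translation":[-0.3,-0.2,0.3],"angular":[0,0,-0.36]}
    - {"hand":0,"translation":[-0.4,-0.2,0.3],"angular":[0,0,-0.48]}
    - {"hand":0,"translation":[-0.4,-0.3,0.3],"angular":[0,0,-0.6]}
    - {"hand":0,"translation":[-0.4,-0.4,0.3],"angular":[0,0,-0.7]}
    - {"hand":0,"translation":[-0.4,-0.4,0.3],"angular":[0,0,-0.7]}

```text
t: 9.98
eef_pos: [0.477, 0.1754, 0.0861]
tool_rot: [0.001, 0.388, 0.922, 0.0]
contact_force: [-6.4, -0.4, 10.9]
gripper_width: 0.085
grasp_force: 101.5
```

```bash
python3 st.py
```

```text
9.975 pos [0.477  0.1754 0.0861] xyaw 2.3454340967293534 zdir [ 0.0013  0.0005 -1.    ] q [-0.042   0.4809 -0.5332  2.0524  0.3738  0.7004 -0.0404] F [-6.3968 -0.421  10.9316] T [-0.0639  1.6791  0.0397] g 0.08490834400363123 101.47317409515381
```

drive_tool:
  commands:
    - {"hand":0,"translation":[-0.2,0,0],"angular":[0,0,-0.12]}
    - {"hand":0,"translation":[-0.3,-0.1,0],"angular":[0,0,-0.24]}
    - {"hand":0,"translation":[-0.4,-0.1,0],"angular":[0,0,-0.36]}
    - {"hand":0,"translation":[-0.5,-0.2,0],"angular":[0,0,-0.48]}
    - {"hand":0,"translation":[-0.5,-0.3,0],"angular":[0,0,-0.6]}
    - {"hand":0,"translation":[-0.5,-0.4,0],"angular":[0,0,-0.72]}
    - {"hand":0,"translation":[-0.5,-0.4,0],"angular":[0,0,-0.84]}
    - {"hand":0,"translation":[-0.5,-0.4,0],"angular":[0,0,-0.92]}
    - {"hand":0,"translation":[-0.5,-0.4,0],"angular":[0,0,-0.92]}

```text
t: 11.1
eef_pos: [0.4769, 0.175, 0.0862]
tool_rot: [0.0, 0.756, 0.654, 0.001]
contact_force: [-5.6, 0.9, 9.0]
gripper_width: 0.087
grasp_force: 101.3
```

```bash
python3 st.py;  python3 -c "
from h import *
save('side','s5')"; python3 ov.py s5 200 155 .0262
```

```text
11.1 pos [0.4769 0.175  0.0862] xyaw 1.4263143582932345 zdir [ 0.002   0.0007 -1.    ] q [-0.2206  0.4448 -0.3105  2.0652  0.2169  0.6597 -0.8191] F [-5.5593  0.9376  9.0411] T [0.0086 1.2603 0.1728] g 0.08688092582941688 101.28568768501282
tip [232.35 200.64] origin [230.43 188.03]
```

View pics/s5_ov.png

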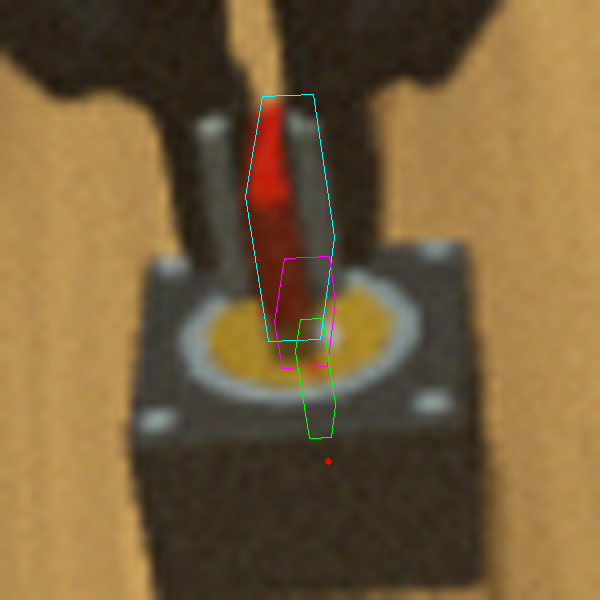

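The key is turned with its shoulder down on the plug, and the red mark has moved from +x round to about (313,370), which is -y. I'll quantify the plug angle from the mark.

```bash
python3 - <<'E'
from h import *
for n,v0 in(("s3",145),("s5",155)):
    im=cv2.imread(f"pics/{n}.png"); h=cv2.cvtColor(im,cv2.COLOR_BGR2HSV); off=v0
    # plug centre (side view, unturned measurement)
    c=atz("side",(229.4,187.9),.06)
    b,g,r=[im[...,i].astype(float) for i in range(3)]
    w=np.clip(r-1.6*g-10,0,None)*(r>90); M=np.zeros_like(w)
    y0,y1,x0,x1=(183,192,232,242) if n=="s3" else (189,196,226,238)
    M[y0:y1,x0:x1]=w[y0:y1,x0:x1]
    v,u=np.nonzero(M>0); k=M[v,u]; p=np.array([(u*k).sum(),(v*k).sum()])/k.sum()
    d=atz("side",p,.06)-c; print(n,p,len(u),d[:2]*1e3,np.arctan2(d[1],d[0]))
E
python3 st.py
```

```text
s3 [235.51643192 187.        ] 2 [10.94574921  0.49667007] 0.04534450859037388
s5 [231. 191.] 1 [  2.18719922 -10.22526435] -1.3600703841946074
11.15 pos [0.4769 0.175  0.0862] xyaw 1.426992779421551 zdir [ 0.002   0.0007 -1.    ] q [-0.2204  0.4449 -0.3108  2.0651  0.217   0.6597 -0.8185] F [-6.0471  0.3209  9.9649] T [-0.0488  1.2986  0.1706] g 0.08923077049658525 101.2891960144043
```

The plug has turned about 1.41 rad. I'll add a small nudge for margin, hold, then hand in.

drive_tool:
  commands:
    - {"hand":0,"translation":[0,0,0],"angular":[0,0,-0.06]}
    - {"hand":0,"translation":[0,0,0],"angular":[0,0,-0.06]}
    - {"hand":0,"translation":[0,0,0],"angular":[0,0,-0.06]}

```text
t: 11.52
eef_pos: [0.4769, 0.175, 0.0862]
tool_rot: [0.0, 0.775, 0.632, 0.001]
contact_force: [-5.8, 0.3, 11.0]
gripper_width: 0.084
grasp_force: 101.4
```

```bash
python3 st.py; python3 -c "
from station import bot
print(bot.hand_in())"
```

```text
11.525 pos [0.4769 0.175  0.0862] xyaw 1.3673262049351023 zdir [ 0.0019  0.0007 -1.    ] q [-0.232   0.4432 -0.2964  2.0659  0.2068  0.6578 -0.869 ] F [-5.8203  0.3113 11.0227] T [-0.0559  1.4016  0.1981] g 0.08387657567270934 101.36507034301758
the job is handed in; nothing more can be done
None
```

I handed the job in at 11.5 s with the red key pushed home and still gripped at about 100 N. By camera, the plug was at roughly 1.4 rad clockwise before a last 0.06 rad nudge, so the bolt should be drawn back about 13 mm. The hand-in gave no verdict, and I didn't look again at the yellow key or the bystanders after picking up the red key.

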